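Feed washers through the gate of a sorting tray

ROBOT

A 6-joint arm with a two-finger parallel gripper is mounted at the origin on the work surface. World frame = base frame: x ahead of the robot, y to its left, z up, the work surface at z = 0. Lengths are in m, angles in rad, forces in N, time in s.
With the tool pointing down it reaches from about 0.325 to 0.75 m from the base axis. Payload 7.6 kg.
Tool frame: the origin (TCP) lies between the finger pads; the fingertips stand 19 mm ahead of it and the grasp point (between the pads) is the TCP; z points along the fingers, y is the direction in which the jaws open and shut (so a half turn about z gives the same grasp; the last joint's range is limited). The gripper opens to 85 mm and grips with 20 to 120 N. Pads are 22 mm wide; open, the fingers measure 114 mm over their backs; the gripper's body (76 mm by 85 mm) begins 54 mm behind the grasp point. The pads swing forward as they close: fully open they stand 13 mm farther back than shut.
Start: joints at [1.045, 0.052, 1.401, -0, 1.689, -0.07], TCP at [0.231, 0.471, 0.25] pointing down, gripper open.
Joint ranges: [-2.9, 2.9], [-0.91, 2.17], [0.12, 2.37], [-1.06, 4.2], [0.26, 2.73], [-2.93, 2.93]. Speed limits (rad/s): [2.57, 2.57, 3.01, 3.14, 3.14, 3.14].

INTERFACE

Orientations are given as a 3x3 rotation matrix whose columns are the frame's x, y, z axes.
In Python, from rig import bot gives the robot as it stands.
- The arm moves only by the tool drive_tool, never from a script. Its argument "steps" is a list that holds one entry, the list of rows, each a list of 7 numbers: the shift along the tool's x, y, z in cm, then the turn, a rotation vector about the tool's x, y, z in degrees, then the opening, from 0 (shut) to 1 (fully open). In form: [[[dx, dy, dz, ax, ay, az, jaw], ...]]. A call has 1 to 12 rows; each row is the pose to reach, as a shift and turn from the pose commanded when the call began, along the tool's axes at that moment; what a row does not reach only later rows make up. A row lasts 1/12 s, in which the tool goes at most 41.7 mm and 7.16 degrees, less where a joint would pass 70% of its speed; a pose out of reach is approached as far as the arm can. A call with a gripper value outside its range is refused whole. The fingers move at their own pace and stop on an object; "force" is the grip in N (left out, the last holds). Time passes only in rows, so rows that repeat a pose let the fingers close. It gives the time, the measured TCP pose, the force and the opening at its end, in the units of the state.
- bot.read_state(): the state, without advancing time (a new reading comes with each control period).
- bot.snapshot(name): name is "scene" or "top"; returns a dict with "image" (420x560x3 uint8, red, green, blue), "fx", "fy", "cx", "cy" (pixels), "rvec" (rotation vector, rad) and "tvec" (3), from world to camera coordinates, as OpenCV has them. Camera axes: x right, y down, z forward; pixel columns grow to the right and rows downward; lengths in m; the calibration is good to about 2 mm. A picture is of the moment at which its call begins. There is no depth.
- bot.job_done(): hands the job in, once; it reports no verdict.
The state is a dict: "t": time; "qpos": joint angles; "joint_velocities": joint speeds; "joint_torque": joint torques, N m; "ee_pos": TCP position; "orientation": TCP orientation; "wrist_force": force on the tool from outside, world axes, zero at the start; "wrist_torque": the same for the moment, N m; "gripper_width": finger opening in m.
Only numpy, scipy, OpenCV 4.12 (cv2) and the standard library are available. Lean on these libraries where they do the work, as an engineer would, in place of code of your own. Each camera call takes 0.05 s, during which the arm holds its last target.

TASK

On the workbench, sweep the three loose steel washers across the sorting tray and through the narrow gate, one at a time, so that all three end up in the sloping chute. Push them along the tray with the fingertips: do not lift or carry them. Leave the bolt standing where it is on the tray, and do not disturb the socket and the tin beside the chute.

Things in the scene. Friction and masses are not known exactly. Their poses are not given: they have to be found in the camera images.
- tray: Fixed grey steel sorting tray on short legs. Origin: on the bench (z = 0) below the middle of the gate. x points out through the gate and down the chute, y across, z up. Level dark steel floor at z = 60 mm, from x = -256 to 0 and y = -192 to 192 mm; walls all round, 6 mm thick, top at z = 75 mm. The gate in the front wall (x = -6 to 0 mm) is the only opening.
- gate (a point): Middle of the gate's sill, where the tray's floor ends and the chute begins, at floor height. Axes as the tray's. The gate is 64 mm wide; a 45 degree lead-in each side inside the tray widens it to about 95 mm at 20 mm before the sill. The slippery chute, 64 mm wide, falls at 16 degrees to an end wall 165 mm beyond: a washer pushed until its centre has passed the sill tips and slides down by itself.
- tray_middle (a point): Middle of the tray's floor, at floor height, 130 mm straight back from the gate's sill (the line from here to the gate is the tray's x axis).
- washer1: Flat round steel washer, one of three alike: 50 mm outer diameter, 28 mm hole, 8 mm thick, 80 g. Origin: centre of its underside, on its axis; z is its axis, up at the start. At the start it lies flat on the tray's floor, its centre 100 to 210 mm from the gate.
- washer2: Flat round steel washer, one of three alike: 50 mm outer diameter, 28 mm hole, 8 mm thick, 80 g. Origin: centre of its underside, on its axis; z is its axis, up at the start. At the start it lies flat on the tray's floor, its centre 100 to 210 mm from the gate.
- washer3: Flat round steel washer, one of three alike: 50 mm outer diameter, 28 mm hole, 8 mm thick, 80 g. Origin: centre of its underside, on its axis; z is its axis, up at the start. At the start it lies flat on the tray's floor, its centre 100 to 210 mm from the gate.
- bolt: Steel hex bolt standing upside down on the tray's floor among the washers, on its head (about 34 mm wide, 13 mm high), 20 mm shank pointing up, 53 mm high in all, 170 g. Origin: centre of its underside; z up along the shank. To be left standing where it is; its place among the washers varies.
- socket: Steel wrench socket standing on the bench beside the chute: 38 mm diameter, 60 mm high. Origin: centre of its underside. To be left alone.
- tin: Plain white closed tin standing on the bench on the other side of the chute: 68 mm diameter, 75 mm high. Origin: centre of its underside. To be left alone.
Mind the look-alikes: they are no part of the job. What is shaped like the washer3 but turquoise is not meant.

How it is judged:
By the outcome, as a careful person would: the job done as asked, in the order asked, and still so for the second after the job is handed in, with the robot touching nothing.
It also fails if it takes over 72 s, if anything falls off the work surface, if the arm or the gripper's body presses on something with over 40 N, if the wrist force passes 120 N, or if a joint passes its speed limit or range.

## Working session

There is one attempt and no reset: what is moved stays moved. The work goes in short steps, Python scripts to look and compute and a tool call to move; the robot and the scene stay as the last step left them, time stands still between calls to the robot, and variables do not carry over. Pictures are saved under pics/ and viewed, and the job is handed in when it is done.

Besides the shell and the picture viewer there is one more tool, called after ">>>" by a JSON object that holds its "name" and its "arguments". drive_tool: Moves the arm, as the interface text tells. Its arguments: {"type":"object","properties":{"steps":{"type":"array","items":{"type":"array","items":{"type":"array","items":{"type":"number"}}}},"force":{"type":"number"}},"required":["steps"]}

```bash
mkdir -p pics; ls
python3 - <<'E'
from rig import bot
import cv2
s=bot.read_state(); print(s)
for n in("scene","top"):
    d=bot.snapshot(n); cv2.imwrite(f"pics/{n}0.png",d["image"][:,:,::-1]); print(n,d["fx"],d["fy"],d["cx"],d["cy"],d["rvec"],d["tvec"])
E
```

```text
pics
{'t': 0.0, 'qpos': array([ 1.04470706e+00,  5.28532148e-02,  1.40172197e+00, -7.54152906e-06,
        1.68859892e+00, -7.02942566e-02]), 'joint_velocities': array([-6.87289981e-04, -5.60585855e-04,  7.45559892e-04, -7.62543414e-04,
       -1.95564515e-04,  3.60554815e-05]), 'joint_torque': array([-8.95153371e-04, -3.81673586e+01, -3.60184801e+01, -2.17646416e-04,
        6.14824210e-03, -2.15230074e-05]), 'ee_pos': array([0.23093569, 0.471181  , 0.24946518]), 'orientation': array([[-8.97910938e-01,  4.40176472e-01, -7.87658383e-04],
       [ 4.40177164e-01,  8.97909897e-01, -1.37136563e-03],
       [ 1.03603374e-04, -1.57807343e-03, -9.99998749e-01]]), 'wrist_force': array([ 0.54330123, -0.62850973,  0.1354543 ]), 'wrist_torque': array([-0.00796939, -0.01263372,  0.02807309]), 'gripper_width': 0.08550702406250718}
scene 397.2954913011422 397.2954913011422 282.2180737130016 204.47120420965314 [ 1.42213245  2.42351996 -0.64504086] [ 0.25436276 -0.40240531  1.04388749]
top 397.4069592247476 397.4069592247476 282.2797064598593 208.25118446417878 [ 1.91408154 -2.27518633  0.26131107] [0.09850174 0.56059549 0.71180819]
```

View pics/scene0.png

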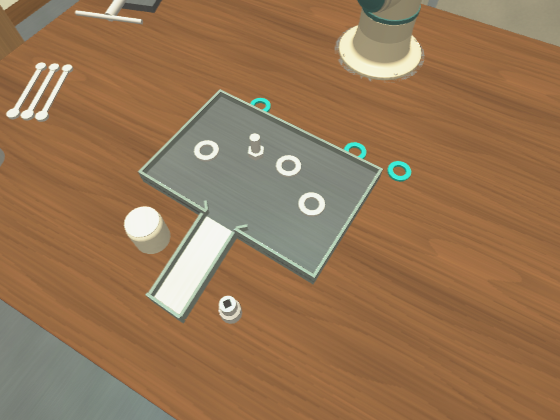

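View pics/top0.png

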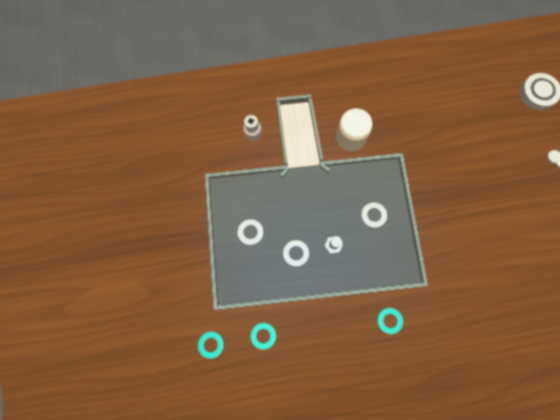

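The scene view has white washers at about (206,150), (288,165) and (312,204). In the top view they are at (374,215), (250,232) and (296,253). The bolt stands at (334,244) in the top view. The turquoise rings lie on the bench outside the tray, at (210,345), (263,336) and (390,321), and are not meant.

```bash
cat > h.py <<'E'
import numpy as np, cv2
from rig import bot
def ray(d,uv,z):
    R,_=cv2.Rodrigues(np.array(d["rvec"])); t=np.array(d["tvec"]); C=-R.T@t
    uv=np.atleast_2d(uv).astype(float)
    v=np.c_[(uv[:,0]-d["cx"])/d["fx"],(uv[:,1]-d["cy"])/d["fy"],np.ones(len(uv))]@R
    return C+v*((z-C[2])/v[:,2])[:,None]
def proj(d,P):
    K=np.array([[d["fx"],0,d["cx"]],[0,d["fy"],d["cy"]],[0,0,1]])
    return cv2.projectPoints(np.atleast_2d(P).astype(float),np.array(d["rvec"]),np.array(d["tvec"]),K,None)[0][:,0]
def rings(d):
    im=cv2.resize(d["image"],None,fx=1,fy=1); hsv=cv2.cvtColor(im,cv2.COLOR_RGB2HSV)
    m=((hsv[...,2]>185)&(hsv[...,1]<45)).astype(np.uint8)
    n,l,st,c=cv2.connectedComponentsWithStats(m)
    out=[]
    for i in range(1,n):
        if st[i,4]>40:
            cs,_=cv2.findContours((l==i).astype(np.uint8),cv2.RETR_EXTERNAL,cv2.CHAIN_APPROX_NONE)
            k=max(cs,key=len)
            if len(k)>=5:
                e=cv2.fitEllipse(k); out.append((e[0],e[1],int(st[i,4])))
    return out
E
python3 - <<'E'
from h import *
for n in("top","scene"):
    d=bot.snapshot(n)
    R,_=cv2.Rodrigues(np.array(d["rvec"])); print(n,"cam",-R.T@d["tvec"])
    for c,ax,a in rings(d): print(np.round(c,1),np.round(ax,1),a,np.round(ray(d,c,.068)[0]*1000,1))
    im=d["image"]
    x0,y0,x1,y1=(195,85,435,315) if n=="top" else (130,80,390,330)
    cr=cv2.resize(im[y0:y1,x0:x1],None,fx=3 if n=="top" else 2.3,fy=3 if n=="top" else 2.3,interpolation=cv2.INTER_CUBIC)
    cv2.imwrite(f"pics/{n}_crop.png",cr[:600,:800,::-1])
E
```

```text
top cam [0.38961112 0.02638069 0.82349743]
[542.4  89.2] [29.9 35.7] 425 [ 727.8 -579.3   68. ]
[543.   88.5] [14.6 18. ] 230 [ 729. -581.   68.]
[298.5 136. ] [33.5 76.8] 1902 [712.8 -57.2  68. ]
[356.2 122.7] [26.8 29.3] 657 [ 721.  -179.5   68. ]
[250.6 121. ] [10.5 11.9] 79 [762.6  34.1  68. ]
[554.7 156.8] [10.3 14.4] 120 [ 579.4 -555.4   68. ]
[373.9 214.5] [23.3 24.7] 334 [ 525.9 -172.3   68. ]
[249.9 231.6] [24.1 24.7] 342 [533.9  70.5  68. ]
[333.5 244.1] [15.7 16.6] 194 [482.5 -83.3  68. ]
[295.6 252.8] [24.8 25. ] 356 [478.6  -9.   68. ]
scene cam [0.88026851 0.20271003 0.70736661]
[115.4  10.5] [16.7 83. ] 336 [ 269.4 -632.5   68. ]
[379.9  48.3] [51.3 74.2] 1113 [73.5 17.3 68. ]
[25.1 91.1] [ 9.4 63.7] 326 [ 587.3 -616.5   68. ]
[38.8 92.2] [ 9.9 63. ] 333 [ 574.9 -587.3   68. ]
[52.6 93.3] [ 9.7 62.8] 332 [ 562.4 -558.1   68. ]
[265.9 179.5] [135.4 236.7] 1302 [529.3 -31.2  68. ]
[254.2 136.7] [ 7.1 10.2] 69 [ 450.4 -105.3   68. ]
[205.8 149.6] [18.8 24.2] 275 [ 526.  -173.2   68. ]
[255.4 149.8] [11.2 14.6] 87 [477.9 -85.8  68. ]
[288.1 165. ] [20.  24.5] 293 [478.6 -10.3  68. ]
[311.3 203.2] [22.1 26.2] 341 [533.6  69.   68. ]
[141.4 222. ] [29.4 35.8] 860 [ 718.3 -181.5   68. ]
[190.1 265.9] [ 41.4 133.3] 3609 [743.8 -55.   68. ]
[228.8 307.6] [20.7 23.6] 280 [771.5  41.4  68. ]
```

View pics/top_crop.png

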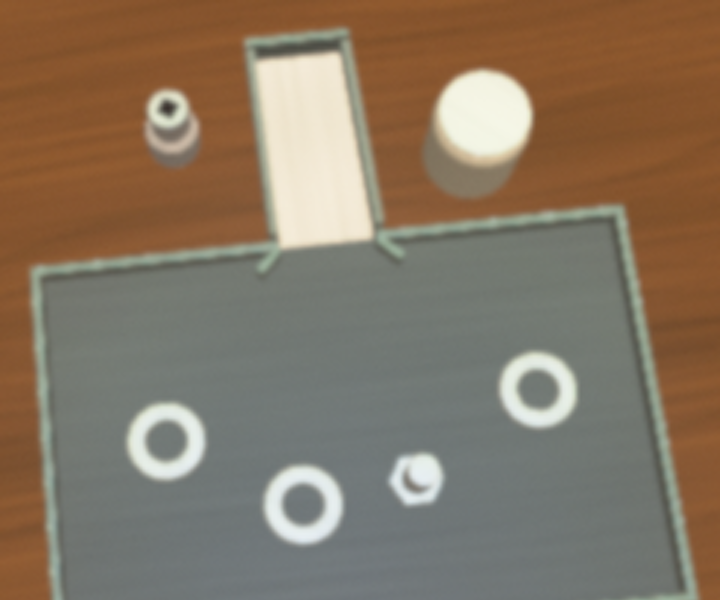

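View pics/scene_crop.png

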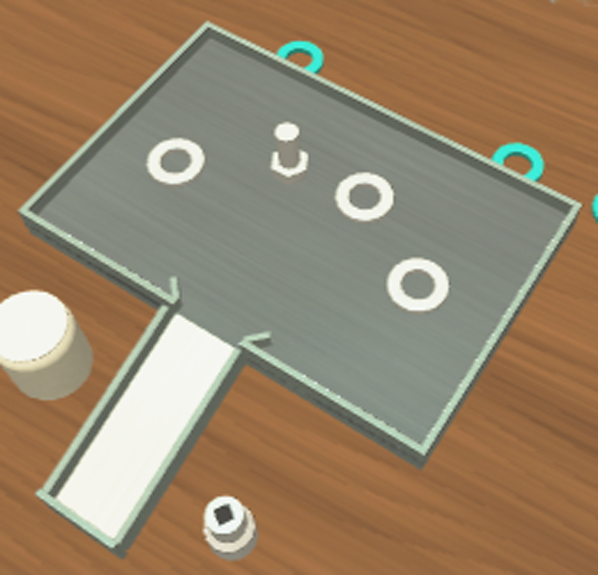

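```bash
cat >> h.py <<'E'
M=np.array([[0,.198],[0,-.198],[-.262,-.198],[-.262,.198]])
def fit(M,W):
    a=M.mean(0);b=W.mean(0);U,S,V=np.linalg.svd((M-a).T@(W-b)); R=(U@np.diag([1,np.linalg.det(U@V)])@V).T
    return R,b-R@a
E
python3 - <<'E'
from h import *
tot=[]
for n,px in(("top",[(205.9,174.5),(402.8,154.3),(427,285.5),(215,308.5)]),("scene",[(314.5,277),(140,173),(220.5,91),(381.5,170)])):
    d=bot.snapshot(n); px=np.array(px)
    g=cv2.cvtColor(d["image"],cv2.COLOR_RGB2GRAY)
    W=ray(d,px,.075)[:,:2]; R,t=fit(M,W)
    print(n,t*1000,np.degrees(np.arctan2(R[1,0],R[0,0])),"res mm",np.round((W-(M@R.T+t))*1000,1).tolist())
    th=np.arctan2(R[1,0],R[0,0]); tot.append((*t,th))
    for c,ax,a in rings(d):
        p=(ray(d,c,.068)[0,:2]-t)@R
        if -.26<p[0]<0 and abs(p[1])<.2: print(" tray",np.round(p*1000,1),ax)
    # gate edge check
    o=d["image"].copy()
    G=np.array([[0,.032],[0,-.032],[0,.192],[0,-.192],[-.256,-.192],[-.256,.192],[-.02,.0475],[-.02,-.0475]])
    for u,v in proj(d,np.c_[G@R.T+t,np.full(8,.06)]): cv2.circle(o,(int(round(u)),int(round(v))),1,(255,0,0),-1)
    x0,y0,x1,y1=(195,85,435,315) if n=="top" else (130,80,390,330)
    cv2.imwrite(f"pics/{n}_chk.png",cv2.resize(o[y0:y1,x0:x1],None,fx=2.3,fy=2.3,interpolation=cv2.INTER_NEAREST)[...,::-1])
print(np.mean(tot,0))
# bolt by head-base / shank top (z=.113), scene
d=bot.snapshot("scene"); print("bolt top scene",ray(d,(254.2,136.7),.113)*1000)
d=bot.snapshot("top"); print("bolt top",ray(d,(335.5,242.5),.113)*1000,"head",ray(d,(333.3,244.5),.073)*1000)
E
```

```text
top [649.51827457 -58.0942271 ] -3.766334708310714 res mm [[-1.6, -0.8], [-1.6, 1.1], [1.7, 1.7], [1.5, -2.0]]
 tray [-115.8 -122.1] (23.24283218383789, 24.764677047729492)
 tray [-123.9  120.7] (24.000473022460938, 24.744430541992188)
 tray [-164.9  -36.1] (15.60173225402832, 16.561994552612305)
 tray [-173.8   37.7] (24.839841842651367, 24.97351837158203)
scene [652.24026622 -54.23286775] -3.4164140478711684 res mm [[-3.5, -3.8], [-2.4, 4.4], [2.7, 3.5], [3.2, -4.1]]
 tray [-124.1   15.7] (135.43121337890625, 236.7955780029297)
 tray [-198.4  -63. ] (7.149792671203613, 10.202583312988281)
 tray [-118.9 -126.3] (18.77963638305664, 24.194442749023438)
 tray [-172.2  -41.9] (11.165336608886719, 14.60171127319336)
 tray [-176.    33.5] (19.956863403320312, 24.464393615722656)
 tray [-125.7  115.9] (22.14350700378418, 26.217857360839844)
[ 0.65087927 -0.05616355 -0.06268131]
bolt top scene [[480.58522995 -83.632082   113.        ]]
bolt top [[479.24436623 -80.88486544 113.        ]] head [[481.25636718 -82.04399845  73.        ]]
```

View pics/top_chk.png

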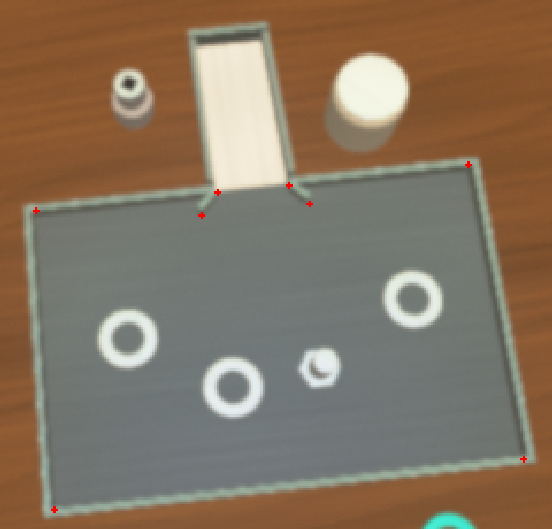

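View pics/scene_chk.png

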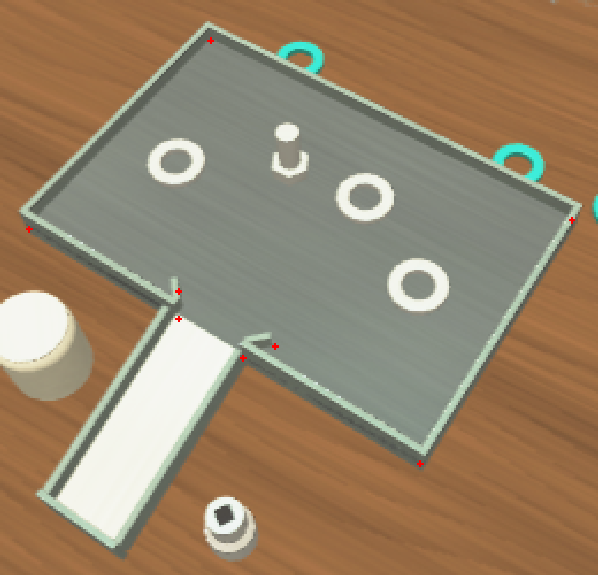

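Run:
```python
from h import *
d=bot.snapshot("top"); a=ray(d,[(287.7,168),(320.2,165)],.06); print(a*1000,a.mean(0)*1000)
c=ray(d,[(278.5,98.5),(311.5,96)],.06);
e=bot.snapshot("scene"); b=ray(e,[(207.4,217.8),(234.5,231)],.06); print(b*1000,b.mean(0)*1000)
# chute direction: white chute mask, in top
R=None
for d,n in((d,"top"),(e,"scene")):
    t=np.array([.6505,-.0575]);th=np.radians(-3.7);R=np.array([[np.cos(th),-np.sin(th)],[np.sin(th),np.cos(th)]])
    for c,ax,ar in rings(d):
        w=ray(d,c,.068)[0]
        p=(w[:2]-t)@R
        if -.26<p[0]<0 and abs(p[1])<.2: print(n,np.round(w*1000),np.round(p*1000,1))
    for i,(x,y) in enumerate(M):pass
```

```text
[[651.41598356 -24.17624827  60.        ]
 [646.34264502 -90.1648712   60.        ]] [648.87931429 -57.17055973  60.        ]
[[650.02856856 -85.59901608  60.        ]
 [648.45262195 -27.42089323  60.        ]] [649.24059525 -56.50995466  60.        ]
top [ 526. -172.   68.] [-117.  -122.6]
top [534.  70.  68.] [-124.7  120.2]
top [483. -83.  68.] [-165.9  -36.5]
top [479.  -9.  68.] [-174.7   37.3]
scene [529. -31.  68.] [-122.6   18.5]
scene [ 451. -105.   68.] [-196.5  -60.4]
scene [ 526. -173.   68.] [-116.8 -123.5]
scene [478. -86.  68.] [-170.4  -39.4]
scene [479. -10.  68.] [-174.6   36. ]
scene [534.  69.  68.] [-124.8  118.7]
```

```bash
cat >> h.py <<'E'
from scipy.spatial.transform import Rotation as Ro
T0=np.array([.649,-.057]); TH=np.radians(-3.8); RT=np.array([[np.cos(TH),-np.sin(TH)],[np.sin(TH),np.cos(TH)]])
def tray(w): return (np.asarray(w)[:2]-T0)@RT*1000
def go(px,py,z,push,sgn=-1):
    "tray mm, z world mm, push direction deg in tray; sgn -1: push along tool -x"
    s=bot.read_state(); O=s["orientation"]
    w=np.r_[RT@np.array([px,py])/1000+T0,z/1000]
    a=np.radians(push)+TH+(np.pi if sgn<0 else 0)
    x=np.array([np.cos(a),np.sin(a),0]); D=np.c_[x,np.cross([0,0,-1],x),[0,0,-1]]
    print("target w",np.round(w*1000),"shift cm",np.round(O.T@(w-s["ee_pos"])*100,2),"turn deg",np.round(Ro.from_matrix(O.T@D).as_rotvec(degrees=True),2))
def st():
    s=bot.read_state(); print("t",round(s["t"],2),"tray",np.round(tray(s["ee_pos"]),1),"z",round(s["ee_pos"][2]*1000,1),"F",np.round(s["wrist_force"],1),"w",round(s["gripper_width"]*1000,1),"j6",round(s["qpos"][5],2),
     "push-ang(-x)",round(float(np.degrees(np.arctan2(-s["orientation"][1,0],-s["orientation"][0,0])-TH)),1))
E
python3 - <<'E'
from h import *
st(); B=np.array([-124.7,119.5]); P=np.array([-70,0]); v=P-B; an=np.degrees(np.arctan2(v[1],v[0])); u=v/np.hypot(*v); print(an,np.hypot(*v))
q=B-40*u; print(q); go(*q,150,an)
E
```

```text
t 0.5 tray [-452.   499.6] z 250.3 F [-0.8 -0.3 -0.3] w 85.5 j6 -0.07 push-ang(-x) -22.3
-65.40450761703498 131.42427477448754
[-141.34837035  155.87075425]
target w [518. 108. 150.] shift cm [-41.79 -20.    10.03] turn deg [ 0.   -0.   43.09]
```

>>> {"name": "drive_tool", "arguments": {"steps": [[[-3.5,-1.7,0,0,0,3.6,0.33],[-7,-3.3,0,0,0,7.2,0.33],[-10.5,-5,0,0,0,10.8,0.33],[-14,-6.7,0,0,0,14.4,0.33],[-17.5,-8.3,1,0,0,18,0.33],[-21,-10,2,0,0,21.5,0.33],[-24.5,-11.7,3,0,0,25,0.33],[-28,-13.3,4,0,0,29,0.33],[-31.5,-15,5,0,0,33,0.33],[-35,-16.7,6,0,0,36.5,0.33],[-38.5,-18.4,7,0,0,40,0.33],[-41.8,-20,8,0,0,43,0.33]]]}}

```text
t: 1.5
ee_pos: [0.5194, 0.1059, 0.17]
orientation: [[-0.353, 0.936, 0.001], [0.936, 0.353, 0.0], [-0.0, 0.001, -1.0]]
wrist_force: [0.4, 0.5, 0.7]
gripper_width: 0.0283
```

>>> {"name": "drive_tool", "arguments": {"steps": [[[0,0,0,0,0,0,0.33],[0,0,0,0,0,0,0.33],[0,0,0,0,0,0,0.33]]]}}

```text
t: 1.75
ee_pos: [0.5182, 0.1081, 0.1704]
orientation: [[-0.357, 0.934, -0.0], [0.934, 0.357, 0.0], [0.0, -0.0, -1.0]]
wrist_force: [-0.6, -0.1, -0.6]
gripper_width: 0.0282
```

Run:
```python
from h import *
st();go(-141.3,155.9,90,-65.4)
d=bot.snapshot("scene"); cv2.imwrite("pics/s1.png",cv2.resize(d["image"][60:310,100:420],None,fx=2.3,fy=2.3,interpolation=cv2.INTER_CUBIC)[...,::-1])
```

```text
t 1.75 tray [-141.4  156.1] z 170.4 F [-0.6 -0.1 -0.6] w 28.2 j6 -0.23 push-ang(-x) -65.3
target w [518. 108.  90.] shift cm [-0.02  0.    8.04] turn deg [-0.   -0.03  0.1 ]
```

View pics/s1.png

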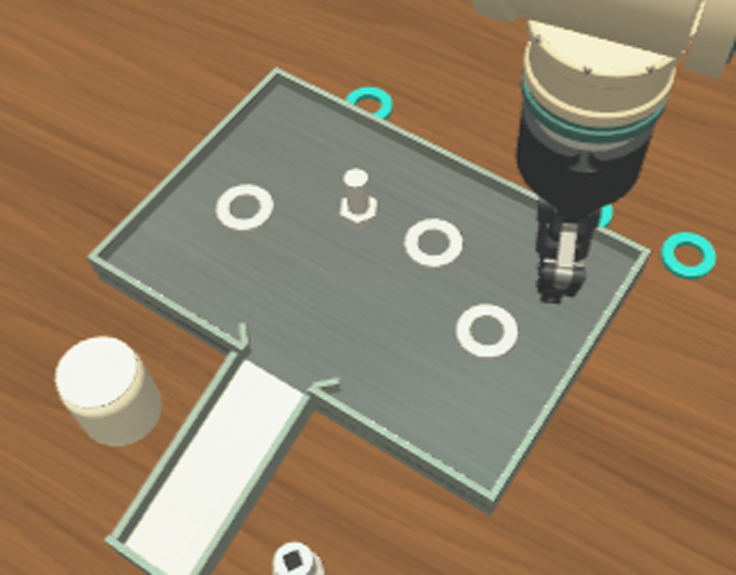

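The gripper is behind the left washer, with its fingertips at about (560,290) in the crop, and clear of the wall. I'll go down next.

>>> {"name": "drive_tool", "arguments": {"steps": [[[0,0,3,0,0,0,0.33],[0,0,6,0,0,0,0.33],[0,0,8,0,0,0,0.33],[0,0,8.5,0,0,0,0.33],[0,0,8.7,0,0,0,0.33],[0,0,8.7,0,0,0,0.33]]]}}

```text
t: 2.3
ee_pos: [0.5187, 0.1087, 0.0845]
orientation: [[-0.358, 0.934, 0.002], [0.934, 0.358, 0.0], [-0.0, 0.002, -1.0]]
wrist_force: [0.3, 0.2, 0.8]
gripper_width: 0.0284
```

>>> {"name": "drive_tool", "arguments": {"steps": [[[0,0,0.1,0,0,0,0.33],[0,0,0.2,0,0,0,0.33],[0,0,0.3,0,0,0,0.33],[0,0,0.3,0,0,0,0.33]]]}}

```text
t: 2.63
ee_pos: [0.5186, 0.1079, 0.0808]
orientation: [[-0.357, 0.934, 0.001], [0.934, 0.357, 0.0], [-0.0, 0.001, -1.0]]
wrist_force: [0.1, 0.9, -0.4]
gripper_width: 0.0281
```

Run:
```python
from h import *
st()
d=bot.snapshot("scene"); cv2.imwrite("pics/s2.png",cv2.resize(d["image"][140:260,250:390],None,fx=5,fy=5,interpolation=cv2.INTER_CUBIC)[...,::-1])
```

```text
t 2.63 tray [-141.   155.9] z 80.8 F [ 0.1  0.9 -0.4] w 28.1 j6 -0.23 push-ang(-x) -65.3
```

View pics/s2.png

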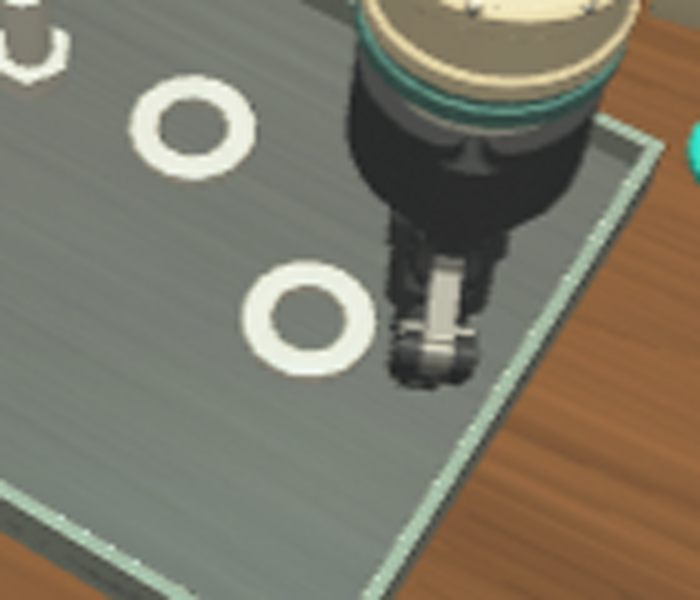

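>>> {"name": "drive_tool", "arguments": {"steps": [[[0,0,0.1,0,0,0,0.33],[0,0,0.15,0,0,0,0.33],[0,0,0.15,0,0,0,0.33]]]}}

```text
t: 2.93
ee_pos: [0.5184, 0.1078, 0.0788]
orientation: [[-0.356, 0.934, 0.0], [0.934, 0.356, 0.0], [0.0, 0.0, -1.0]]
wrist_force: [0.9, -0.5, -0.5]
gripper_width: 0.0283
```

>>> {"name": "drive_tool", "arguments": {"steps": [[[0,0,0.1,0,0,0,0.33],[0,0,0.15,0,0,0,0.33],[0,0,0.15,0,0,0,0.33]]]}}

```text
t: 3.18
ee_pos: [0.5185, 0.1079, 0.0787]
orientation: [[-0.357, 0.934, 0.0], [0.934, 0.357, 0.0], [-0.0, 0.0, -1.0]]
wrist_force: [-6.0, 0.2, 8.6]
gripper_width: 0.0282
```

Floor contact is at TCP z of about 78.8 mm, so I'll push at about 81.5 mm.

>>> {"name": "drive_tool", "arguments": {"steps": [[[0,0,-0.4,0,0,0,0.33],[-0.7,0,-0.4,0,0,0,0.33],[-1.4,0,-0.4,0,0,0,0.33],[-2.4,0,-0.4,0,0,0,0.33],[-3.4,0,-0.4,0,0,0,0.33],[-4.4,0,-0.4,0,0,0,0.33],[-5.4,0,-0.4,0,0,0,0.33],[-6.4,0,-0.4,0,0,0,0.33],[-7.4,0,-0.4,0,0,0,0.33],[-8,0,-0.4,0,0,0,0.33],[-8,0,-0.4,0,0,0,0.33]]]}}

```text
t: 4.1
ee_pos: [0.5473, 0.0317, 0.0812]
orientation: [[-0.355, 0.935, 0.0], [0.935, 0.355, -0.0], [-0.0, -0.0, -1.0]]
wrist_force: [0.1, -0.1, -1.0]
gripper_width: 0.0281
```

Run:
```python
from h import *
st()
for n in("top","scene"):
    d=bot.snapshot(n)
    for c,ax,a in rings(d):
        p=tray(ray(d,c,.068)[0])
        if -260<p[0]<200 and abs(p[1])<200: print(n,np.round(p,1),np.round(ax),a)
cv2.imwrite("pics/s3.png",cv2.resize(d["image"][120:280,180:390],None,fx=3.5,fy=3.5,interpolation=cv2.INTER_CUBIC)[...,::-1])
```

```text
t 4.1 tray [-107.4   81.7] z 81.2 F [ 0.1 -0.1 -1. ] w 28.1 j6 -0.37 push-ang(-x) -65.4
top [79.5  2.5] [29. 69.] 1003
top [  79.9 -117.3] [27. 29.] 644
top [107.7  98.6] [10. 11.] 58
top [-115.2 -123.1] [23. 24.] 289
top [-102.    41.6] [ 9. 18.] 104
top [-164.6  -37.4] [15. 16.] 163
top [-154.2   37.6] [ 4. 16.] 57
scene [-194.8  -61. ] [ 7. 10.] 64
scene [-115.1 -124.1] [19. 24.] 263
scene [-169.7  -40.5] [11. 14.] 71
scene [-93.1  50.3] [20. 21.] 218
scene [-114.8   70.8] [ 4. 15.] 54
scene [  76.4 -120.3] [28. 35.] 818
scene [94.9  7.8] [ 41. 133.] 3452
scene [115.7 106.4] [20. 24.] 260
```

View pics/s3.png

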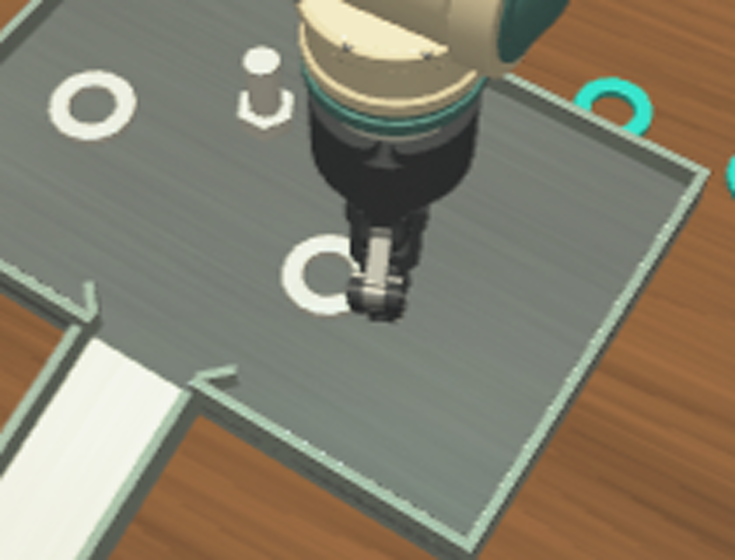

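The washer is nested against the fingers at about (328,275) in the crop and moves as predicted, with the 32 mm offset. I'll finish this leg, then back off and lift.

>>> {"name": "drive_tool", "arguments": {"steps": [[[-0.7,0,0,0,0,0,0.33],[-1.7,0,0,0,0,0,0.33],[-2.7,0,0,0,0,0,0.33],[-3.7,0,0,0,0,0,0.33],[-4.7,0,0,0,0,0,0.33],[-5.4,0,0,0,0,0,0.33],[-5.7,0,0,0,0,0,0.33],[-5.7,0,0,0,0,0,0.33],[-4,0,0,0,0,0,0.33],[-3,0,-1,0,0,0,0.33],[-3,0,-4.5,0,0,0,0.33],[-3,0,-7,0,0,0,0.33]]]}}

```text
t: 5.2
ee_pos: [0.5571, 0.0063, 0.1533]
orientation: [[-0.358, 0.934, -0.0], [0.934, 0.358, 0.0], [0.0, -0.0, -1.0]]
wrist_force: [0.9, 0.7, 0.6]
gripper_width: 0.0282
```

Run:
```python
from h import *
st(); go(-112,0,150,0)
for n in("scene",):
    d=bot.snapshot(n)
    for c,ax,a in rings(d):
        p=tray(ray(d,c,.068)[0])
        if -260<p[0]<200 and abs(p[1])<200: print(n,np.round(p,1),np.round(ax),a)
cv2.imwrite("pics/s4.png",cv2.resize(d["image"][120:280,180:390],None,fx=3.5,fy=3.5,interpolation=cv2.INTER_CUBIC)[...,::-1])
```

```text
t 5.2 tray [-95.9  57. ] z 153.3 F [0.9 0.7 0.6] w 28.2 j6 -0.42 push-ang(-x) -65.2
target w [537. -50. 150.] shift cm [-4.5  -3.86  0.33] turn deg [-0.000e+00 -2.000e-02 -6.521e+01]
scene [-176.4  -55.9] [108. 206.] 378
scene [-123.7  105.8] [114. 142.] 686
scene [-115.  -124.1] [19. 24.] 272
scene [-163.8  -41.9] [ 8. 12.] 55
scene [-174.3   38.3] [19. 20.] 188
scene [-148.     4.5] [ 8. 15.] 85
scene [-70.9   1.4] [21. 25.] 310
scene [  76.7 -120.4] [28. 35.] 830
scene [94.7  8.1] [ 41. 133.] 3536
scene [115.6 106.4] [21. 24.] 275
```

View pics/s4.png

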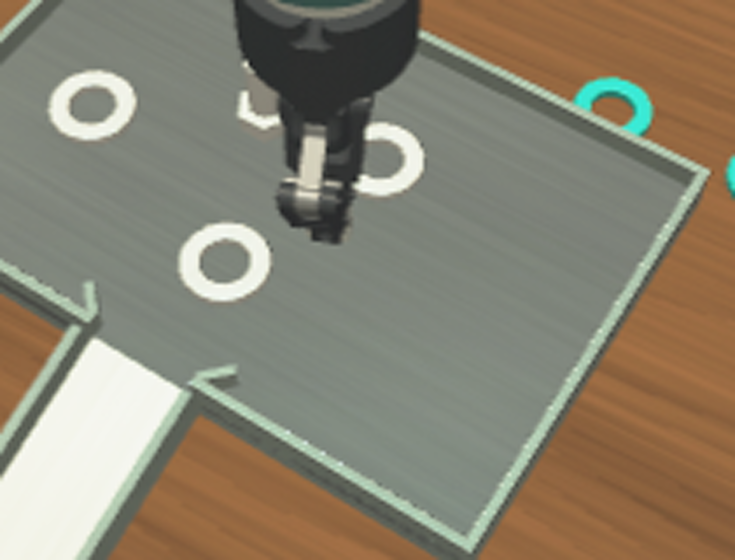

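The washer is at tray (-71,1), about (225,262) in the crop. I'll turn the tool and move behind it.

>>> {"name": "drive_tool", "arguments": {"steps": [[[-0.5,-0.4,0,0,0,-6.5,0.33],[-0.9,-0.8,0,0,0,-13,0.33],[-1.4,-1.2,0,0,0,-19.5,0.33],[-1.8,-1.5,0,0,0,-26,0.33],[-2.2,-1.9,0,0,0,-32.5,0.33],[-2.7,-2.3,0,0,0,-39,0.33],[-3.2,-2.7,0,0,0,-45.5,0.33],[-3.6,-3.1,0,0,0,-52,0.33],[-4.1,-3.5,0,0,0,-58.5,0.33],[-4.5,-3.85,0,0,0,-65.2,0.33],[-4.5,-3.85,0,0,0,-65.2,0.33],[-4.5,-3.85,0,0,0,-65.2,0.33]]]}}

```text
t: 6.25
ee_pos: [0.5377, -0.0503, 0.1519]
orientation: [[-0.997, 0.072, 0.001], [0.072, 0.997, 0.0], [-0.001, 0.0, -1.0]]
wrist_force: [0.3, 0.4, 0.6]
gripper_width: 0.0279
```

Run:
```python
from h import *
st(); go(-112,1,81.5,0)
```

```text
t 6.25 tray [-111.5   -0.7] z 151.9 F [0.3 0.4 0.6] w 27.9 j6 -1.66 push-ang(-x) -0.3
target w [537. -49.  82.] shift cm [0.06 0.17 7.04] turn deg [ 0.01  0.04 -0.31]
```

>>> {"name": "drive_tool", "arguments": {"steps": [[[0,0.1,3,0,0,-0.3,0.33],[0,0.1,6,0,0,-0.3,0.33],[0,0.1,7,0,0,-0.3,0.33],[0,0.1,7,0,0,-0.3,0.33],[-0.7,0.1,7,0,0,-0.3,0.33],[-1.5,0.1,7,0,0,-0.3,0.33],[-2.5,0.1,7,0,0,-0.3,0.33],[-3.5,0.1,7,0,0,-0.3,0.33],[-4.5,0.1,7,0,0,-0.3,0.33],[-5.3,0.1,7,0,0,-0.3,0.33],[-5.8,0.1,7,0,0,-0.3,0.33],[-5.8,0.1,7,0,0,-0.3,0.33]]]}}

```text
t: 7.25
ee_pos: [0.5969, -0.0536, 0.0816]
orientation: [[-0.998, 0.064, 0.001], [0.064, 0.998, 0.0], [-0.001, 0.0, -1.0]]
wrist_force: [-0.8, -0.5, 0.7]
gripper_width: 0.0282
```

Run:
```python
from h import *
st()
for n in("scene",):
    d=bot.snapshot(n)
    for c,ax,a in rings(d):
        p=tray(ray(d,c,.068)[0])
        if -260<p[0]<200 and abs(p[1])<200: print(n,np.round(p,1),np.round(ax),a)
cv2.imwrite("pics/s5.png",cv2.resize(d["image"][120:320,130:340],None,fx=3,fy=3,interpolation=cv2.INTER_CUBIC)[...,::-1])
```

```text
t 7.25 tray [-52.3  -0.1] z 81.6 F [-0.8 -0.5  0.7] w 28.2 j6 -1.66 push-ang(-x) 0.1
scene [-102.9 -136.6] [ 6. 13.] 69
scene [-169.5  -34.2] [ 7. 11.] 45
scene [-173.2   35.3] [20. 24.] 274
scene [ -4.1 -82.5] [ 2. 29.] 51
scene [89.1  7.4] [ 41. 141.] 3770
scene [  76.5 -120.3] [28. 35.] 817
scene [115.7 106.4] [20. 24.] 259
```

View pics/s5.png

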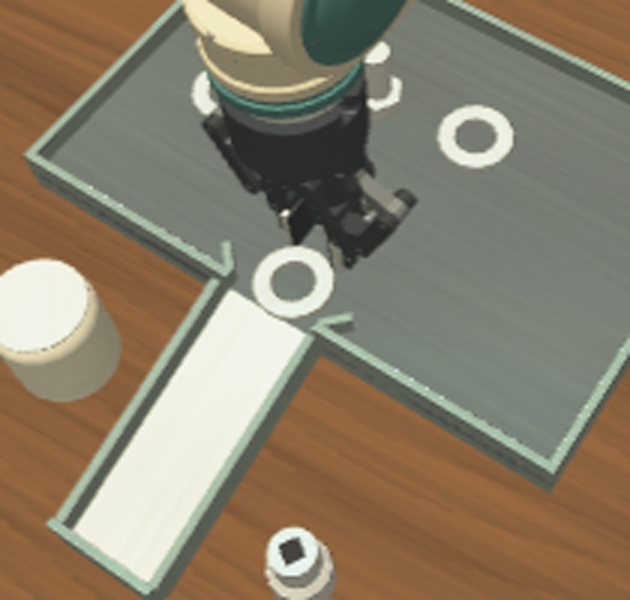

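The washer is centred in the gate at about (293,282) in the crop. I'll push it on through.

>>> {"name": "drive_tool", "arguments": {"steps": [[[-0.5,0,0,0,0,0,0.33],[-1.1,0,0,0,0,0,0.33],[-1.7,0,0,0,0,0,0.33],[-2.2,0,0,0,0,0,0.33],[-2.6,0,0,0,0,0,0.33],[-2.9,0,0,0,0,0,0.33],[-2.9,0,0,0,0,0,0.33],[-2,0,0,0,0,0,0.33],[-1.5,0,-1,0,0,0,0.33],[-1.5,0,-4,0,0,0,0.33],[-1.5,0,-7,0,0,0,0.33],[-1.5,0,-7,0,0,0,0.33]]]}}

```text
t: 8.3
ee_pos: [0.6131, -0.0549, 0.1598]
orientation: [[-0.998, 0.063, 0.012], [0.063, 0.998, -0.002], [-0.012, -0.001, -1.0]]
wrist_force: [0.5, -0.9, 1.7]
gripper_width: 0.0282
```

Run:
```python
from h import *
st()
d=bot.snapshot("scene")
cv2.imwrite("pics/s6.png",cv2.resize(d["image"][120:320,130:340],None,fx=3,fy=3,interpolation=cv2.INTER_CUBIC)[...,::-1])
C=np.array([-174.4,36]); P=np.array([-75,0]); v=P-C; an=np.degrees(np.arctan2(v[1],v[0])); u=v/np.hypot(*v); print(an,np.hypot(*v))
q=C-42*u; print(q); go(*q,150,an)
```

```text
t 8.3 tray [-35.9  -0.3] z 159.8 F [ 0.5 -0.9  1.7] w 28.2 j6 -1.66 push-ang(-x) 0.2
-19.90902118479769 105.71830494290003
[-213.88984996   50.30215894]
target w [439.   7. 150.] shift cm [17.71  5.11  0.52] turn deg [ 0.05  0.52 20.1 ]
```

View pics/s6.png

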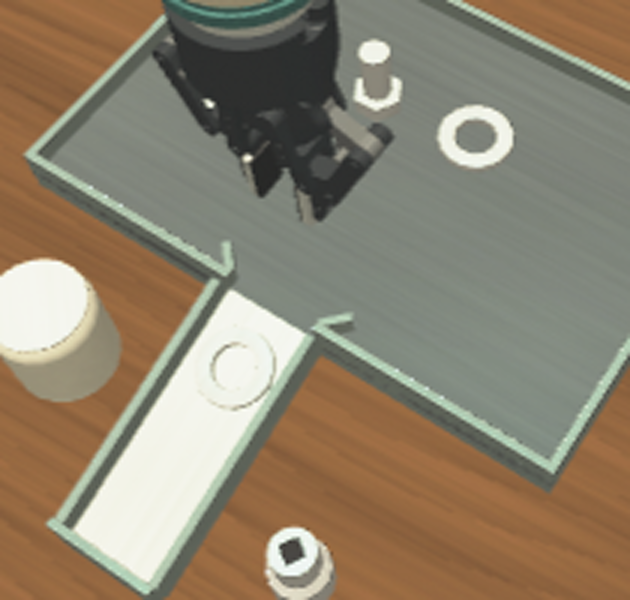

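The first washer is past the sill and sliding down the chute, at about (235,367) in the crop. Next is the middle washer.

>>> {"name": "drive_tool", "arguments": {"steps": [[[1.7,0.5,0,0,0,2,0.33],[3.6,1,0,0,0,4,0.33],[5.4,1.5,0,0,0,6,0.33],[7.2,2,0,0,0,8,0.33],[9,2.6,0,0,0,10,0.33],[10.8,3.1,0,0,0,12,0.33],[12.6,3.6,0,0,0,14,0.33],[14.4,4.1,0,0,0,16,0.33],[16.2,4.6,0,0,0,18,0.33],[17.7,5.1,0,0,0,20,0.33],[17.7,5.1,0,0,0,20,0.33],[17.7,5.1,0,0,0,20,0.33]]]}}

```text
t: 9.35
ee_pos: [0.4369, 0.0076, 0.1513]
orientation: [[-0.917, 0.399, 0.001], [0.399, 0.917, -0.0], [-0.001, 0.0, -1.0]]
wrist_force: [-0.5, 0.5, 0.0]
gripper_width: 0.0283
```

Run:
```python
from h import *
st()
d=bot.snapshot("scene")
for c,ax,a in rings(d):
        p=tray(ray(d,c,.068)[0])
        if -260<p[0]<200 and abs(p[1])<200: print(np.round(p,1),np.round(ax),a)
cv2.imwrite("pics/s7.png",cv2.resize(d["image"][80:330,130:400],None,fx=2.4,fy=2.4,interpolation=cv2.INTER_CUBIC)[...,::-1])
go(-213.9,50.3,81.5,-19.9)
```

```text
t 9.35 tray [-215.9   50.4] z 151.3 F [-0.5  0.5  0. ] w 28.3 j6 -1.23 push-ang(-x) -19.7
[-126.3  -96.4] [ 99. 142.] 559
[-194.7  -61.2] [ 7. 10.] 70
[-119.8  111.5] [106. 143.] 747
[-115.  -124.1] [19. 24.] 275
[-168.8  -40.1] [11. 15.] 87
[-173.1   35.3] [20. 24.] 296
[  77.8 -119. ] [30. 36.] 879
[94.4  8.2] [ 41. 133.] 3597
[115.7 106.4] [21. 24.] 283
target w [439.   7.  82.] shift cm [-0.14  0.06  6.99] turn deg [0.01 0.03 0.14]
```

View pics/s7.png

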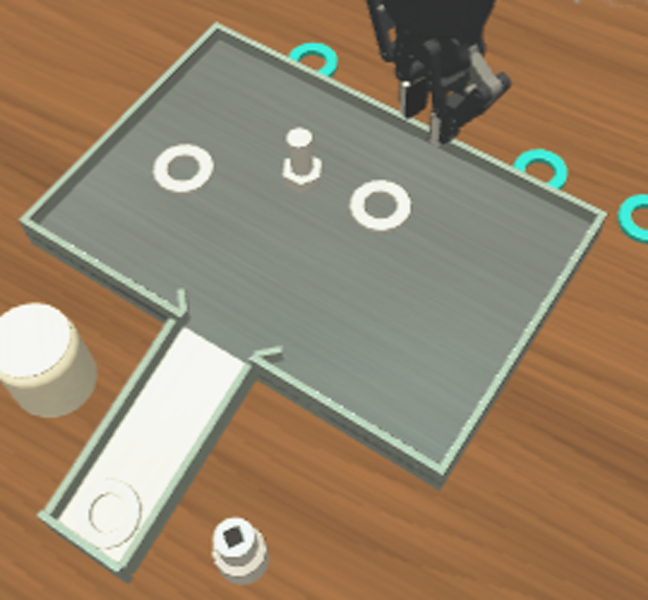

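The first washer rests at the chute's end, at about (115,513) in the crop. I'll go down behind the middle washer and push.

>>> {"name": "drive_tool", "arguments": {"steps": [[[0,0,3,0,0,0,0.33],[0,0,6,0,0,0,0.33],[0,0,7,0,0,0,0.33],[0,0,7,0,0,0,0.33],[-0.6,0,7,0,0,0,0.33],[-1.2,0,7,0,0,0,0.33],[-1.8,0,7,0,0,0,0.33],[-2.6,0,7,0,0,0,0.33],[-3.5,0,7,0,0,0,0.33],[-4.5,0,7,0,0,0,0.33],[-5.5,0,7,0,0,0,0.33],[-6.5,0,7,0,0,0,0.33]]]}}

```text
t: 10.4
ee_pos: [0.4977, -0.0191, 0.0813]
orientation: [[-0.916, 0.401, 0.0], [0.401, 0.916, 0.0], [0.0, 0.0, -1.0]]
wrist_force: [-2.3, 1.2, 0.7]
gripper_width: 0.0281
```

>>> {"name": "drive_tool", "arguments": {"steps": [[[-1,0,0,0,0,0,0.33],[-2,0,0,0,0,0,0.33],[-3,0,0,0,0,0,0.33],[-3.9,0,0,0,0,0,0.33],[-4.6,0,0,0,0,0,0.33],[-5.2,0,0,0,0,0,0.33],[-5.2,0,0,0,0,0,0.33],[-4,0,0,0,0,0,0.33],[-3.5,0,-1,0,0,0,0.33],[-3.5,0,-4,0,0,0,0.33],[-3.5,0,-7,0,0,0,0.33],[-3.5,0,-7,0,0,0,0.33]]]}}

```text
t: 11.4
ee_pos: [0.5314, -0.0328, 0.1589]
orientation: [[-0.916, 0.4, 0.011], [0.4, 0.916, -0.001], [-0.011, 0.003, -1.0]]
wrist_force: [1.1, 0.4, 1.7]
gripper_width: 0.0282
```

Run:
```python
from h import *
st()
d=bot.snapshot("scene")
for c,ax,a in rings(d):
        p=tray(ray(d,c,.068)[0])
        if -260<p[0]<200 and abs(p[1])<200: print(np.round(p,1),np.round(ax),a)
cv2.imwrite("pics/s8.png",cv2.resize(d["image"][80:330,130:400],None,fx=2.4,fy=2.4,interpolation=cv2.INTER_CUBIC)[...,::-1])
go(-117,0,150,0)
```

```text
t 11.4 tray [-119.    16.4] z 158.9 F [1.1 0.4 1.7] w 28.2 j6 -1.29 push-ang(-x) -19.8
[-127.9   93.9] [132. 139.] 821
[-115.  -124.1] [19. 24.] 275
[-166.4  -40.5] [10. 13.] 62
[-75.5  -0.4] [21. 26.] 324
[  77.7 -119.2] [30. 36.] 876
[94.4  8.2] [ 41. 133.] 3597
[115.7 106.4] [21. 24.] 284
target w [532. -49. 150.] shift cm [-0.81 -1.45  0.61] turn deg [  0.05   0.48 -19.8 ]
```

View pics/s8.png

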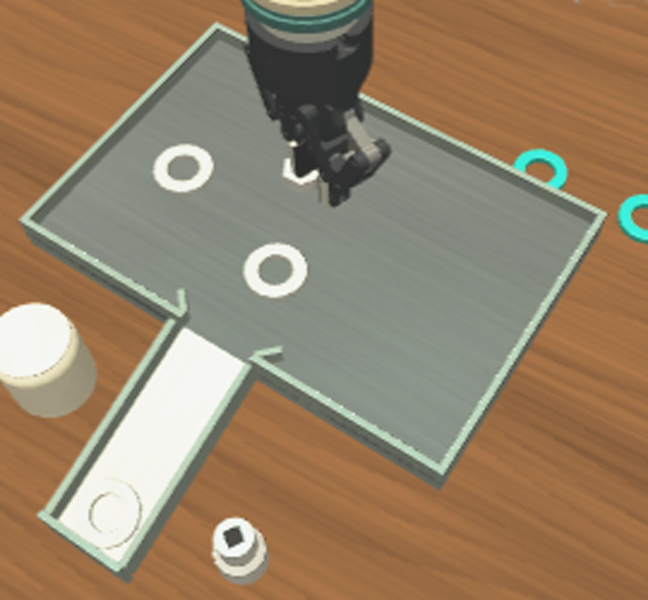

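The middle washer is at tray (-75.5,-0.4), about (275,270) in the crop. I'll turn and line up.

>>> {"name": "drive_tool", "arguments": {"steps": [[[-0.2,-0.4,0,0,0,-5,0.33],[-0.4,-0.8,0,0,0,-10,0.33],[-0.6,-1.2,0,0,0,-15,0.33],[-0.8,-1.5,0,0,0,-19.8,0.33],[-0.8,-1.5,0,0,0,-19.8,0.33],[-0.8,-1.5,0,0,0,-19.8,0.33]]]}}

```text
t: 11.95
ee_pos: [0.5298, -0.0495, 0.151]
orientation: [[-0.998, 0.069, -0.001], [0.069, 0.998, 0.0], [0.001, 0.0, -1.0]]
wrist_force: [0.2, -0.2, -0.2]
gripper_width: 0.028
```

Run:
```python
from h import *
st();go(-117,0,81.5,0)
```

```text
t 11.95 tray [-119.4   -0.4] z 151.0 F [ 0.2 -0.2 -0.2] w 28.0 j6 -1.66 push-ang(-x) -0.2
target w [532. -49.  82.] shift cm [-0.25  0.04  6.95] turn deg [ 0.01 -0.03 -0.17]
```

>>> {"name": "drive_tool", "arguments": {"steps": [[[0,0,3,0,0,0,0.33],[0,0,6,0,0,0,0.33],[0,0,7,0,0,0,0.33],[0,0,7,0,0,0,0.33],[-0.6,0,7,0,0,0,0.33],[-1.2,0,7,0,0,0,0.33],[-2,0,7,0,0,0,0.33],[-2.9,0,7,0,0,0,0.33],[-3.8,0,7,0,0,0,0.33],[-4.7,0,7,0,0,0,0.33],[-5.4,0,7,0,0,0,0.33],[-6,0,7,0,0,0,0.33]]]}}

```text
t: 12.95
ee_pos: [0.5909, -0.0535, 0.0814]
orientation: [[-0.998, 0.067, 0.0], [0.067, 0.998, 0.0], [-0.0, 0.0, -1.0]]
wrist_force: [-1.7, -0.3, 0.5]
gripper_width: 0.0282
```

Run:
```python
from h import *
st()
d=bot.snapshot("scene")
cv2.imwrite("pics/s9.png",cv2.resize(d["image"][80:330,130:400],None,fx=2.4,fy=2.4,interpolation=cv2.INTER_CUBIC)[...,::-1])
```

```text
t 12.95 tray [-58.2  -0.4] z 81.4 F [-1.7 -0.3  0.5] w 28.2 j6 -1.66 push-ang(-x) -0.0
```

View pics/s9.png

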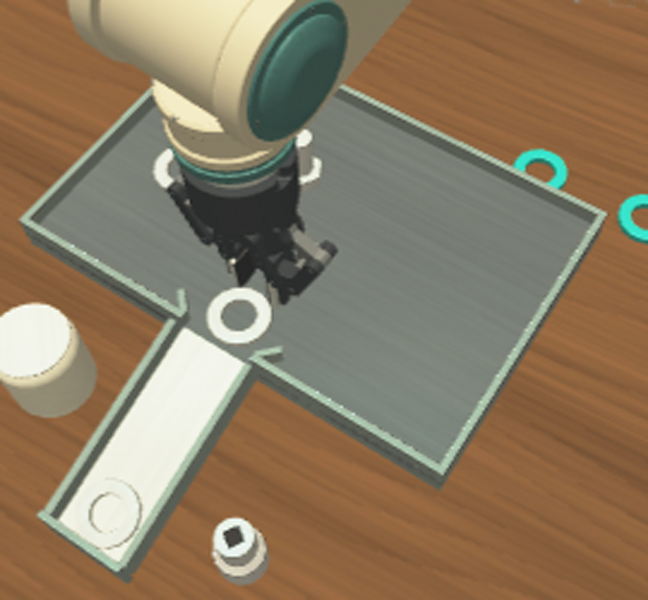

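The second washer is lined up at the gate, at about (238,316) in the crop. I'll push it through.

>>> {"name": "drive_tool", "arguments": {"steps": [[[-0.6,0,0,0,0,0,0.33],[-1.2,0,0,0,0,0,0.33],[-1.8,0,0,0,0,0,0.33],[-2.4,0,0,0,0,0,0.33],[-2.9,0,0,0,0,0,0.33],[-3.3,0,0,0,0,0,0.33],[-3.4,0,0,0,0,0,0.33],[-2.5,0,0,0,0,0,0.33],[-2,0,-1,0,0,0,0.33],[-2,0,-4,0,0,0,0.33],[-2,0,-7,0,0,0,0.33],[-2,0,-7,0,0,0,0.33]]]}}

```text
t: 14.0
ee_pos: [0.6125, -0.0552, 0.1598]
orientation: [[-0.998, 0.067, 0.012], [0.067, 0.998, -0.002], [-0.012, -0.001, -1.0]]
wrist_force: [0.9, -0.4, 1.6]
gripper_width: 0.0282
```

Run:
```python
from h import *
st()
A=np.array([-115.5,-123.8]); P=np.array([-72,0]); v=P-A; an=np.degrees(np.arctan2(v[1],v[0])); u=v/np.hypot(*v); print(an,np.hypot(*v))
q=A-41*u; print(q); go(*q,150,an,1)
d=bot.snapshot("scene")
cv2.imwrite("pics/s10.png",cv2.resize(d["image"][80:330,130:400],None,fx=2.4,fy=2.4,interpolation=cv2.INTER_CUBIC)[...,::-1])
```

```text
t 14.0 tray [-36.5  -0.7] z 159.8 F [ 0.9 -0.4  1.6] w 28.2 j6 -1.65 push-ang(-x) -0.0
70.63989244175333 131.22000609663147
[-129.09167747 -162.48160162]
target w [ 509. -211.  150.] shift cm [  9.26 -16.18   0.88] turn deg [  0.63   0.52 109.34]
```

View pics/s10.png

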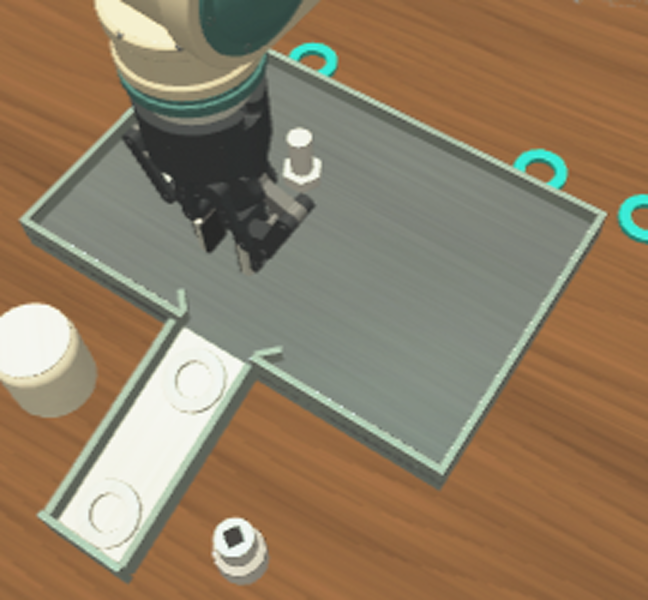

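The second washer is in the chute and sliding, at about (193,380) in the crop. The third one is next. The tool needs a 109° turn for it.

>>> {"name": "drive_tool", "arguments": {"steps": [[[0.8,-1.4,0,0,0,6,0.33],[1.6,-2.8,0,0,0,12,0.33],[2.4,-4.2,0,0,0,18,0.33],[3.2,-5.5,0,0,0,24,0.33],[4,-6.8,0,0,0,30,0.33],[4.8,-8.2,0,0,0,36,0.33],[5.6,-9.5,0,0,0,42,0.33],[6.4,-11,0,0,0,48,0.33],[7.2,-12.4,0,0,0,54,0.33],[8,-13.7,0,0,0,60,0.33],[8.7,-15,0,0,0,66,0.33],[9.2,-15.9,0,0,0,72,0.33]]]}}

```text
t: 15.05
ee_pos: [0.5065, -0.2082, 0.1509]
orientation: [[-0.239, 0.971, -0.001], [0.971, 0.239, 0.0], [0.0, -0.001, -1.0]]
wrist_force: [-0.6, -0.6, -1.1]
gripper_width: 0.0282
```

>>> {"name": "drive_tool", "arguments": {"steps": [[[0,0,0,0,0,6,0.33],[0,0,0,0,0,12,0.33],[0,0,0,0,0,18,0.33],[0,0,0,0,0,24,0.33],[0,0,0,0,0,30,0.33],[0,0,0,0,0,36,0.33],[0,0,0,0,0,37.3,0.33],[0,0,0,0,0,37.3,0.33],[0,0,0,0,0,37.3,0.33]]]}}

```text
t: 15.8
ee_pos: [0.5074, -0.2073, 0.1511]
orientation: [[0.39, 0.921, -0.0], [0.921, -0.39, 0.0], [0.0, -0.0, -1.0]]
wrist_force: [0.5, 0.7, 0.2]
gripper_width: 0.0282
```

Run:
```python
from h import *
st()
go(-128.1,-159.6,81.5,70.6,1)
d=bot.snapshot("scene")
for c,ax,a in rings(d):
        p=tray(ray(d,c,.068)[0])
        if -260<p[0]<200 and abs(p[1])<200: print(np.round(p,1),np.round(ax),a)
cv2.imwrite("pics/s11.png",cv2.resize(d["image"][80:330,130:400],None,fx=2.4,fy=2.4,interpolation=cv2.INTER_CUBIC)[...,::-1])
d=bot.snapshot("top")
for c,ax,a in rings(d):
        p=tray(ray(d,c,.068)[0])
        if -260<p[0]<200 and abs(p[1])<200: print(np.round(p,1),np.round(ax),a)
```

```text
t 15.8 tray [-131.4 -159.3] z 151.1 F [0.5 0.7 0.2] w 28.2 j6 -0.05 push-ang(-x) -109.2
target w [ 511. -208.   82.] shift cm [0.08 0.32 6.96] turn deg [-0.02 -0.01  0.24]
[-127.4   30.2] [133. 226.] 952
[-194.7  -61.2] [ 7. 10.] 70
[-115.  -124.1] [19. 24.] 275
[-168.8  -40.1] [11. 15.] 87
[  77.7 -119. ] [30. 36.] 876
[94.4  8.2] [ 41. 133.] 3581
[115.8 106.4] [21. 24.] 282
[64.4  4.2] [32. 77.] 1732
[  79.9 -117.3] [27. 29.] 646
[107.6  98.6] [10. 12.] 66
[-115.2 -123.2] [23. 24.] 307
[-164.6  -37.2] [15. 16.] 171
```

View pics/s11.png

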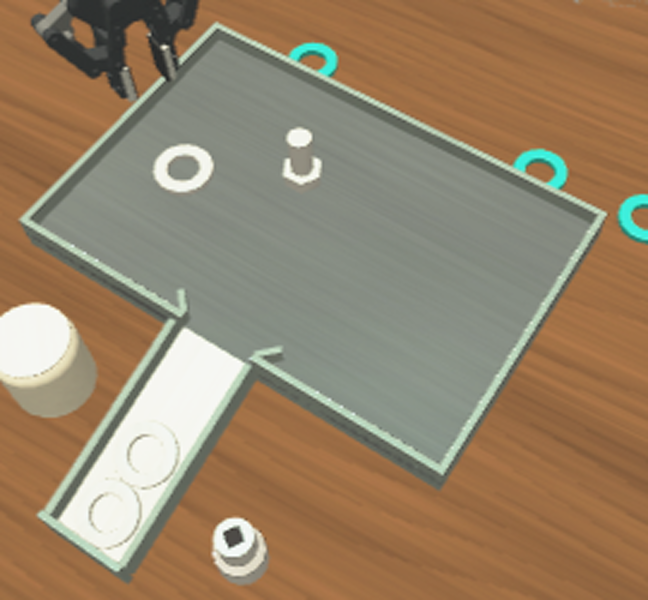

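Two washers rest in the chute at (113,513) and (150,455), and the third is still at (183,168). I'll go down behind it and push.

>>> {"name": "drive_tool", "arguments": {"steps": [[[0,0.3,2,0,0,0,0.33],[0,0.3,5,0,0,0,0.33],[0,0.3,6.9,0,0,0,0.33],[0,0.3,6.95,0,0,0,0.33],[0.5,0.3,6.95,0,0,0,0.33],[1.1,0.3,6.95,0,0,0,0.33],[2,0.3,6.95,0,0,0,0.33],[3,0.3,6.95,0,0,0,0.33],[4,0.3,6.95,0,0,0,0.33],[5,0.3,6.95,0,0,0,0.33],[6,0.3,6.95,0,0,0,0.33],[6.6,0.3,6.95,0,0,0,0.33]]]}}

```text
t: 16.9
ee_pos: [0.5368, -0.1464, 0.082]
orientation: [[0.392, 0.92, 0.0], [0.92, -0.392, 0.0], [0.0, 0.0, -1.0]]
wrist_force: [-0.8, -0.8, 0.2]
gripper_width: 0.0283
```

Run:
```python
from h import *
st()
d=bot.snapshot("scene")
for c,ax,a in rings(d):
        p=tray(ray(d,c,.068)[0])
        if -260<p[0]<200 and abs(p[1])<200: print(np.round(p,1),np.round(ax),a)
cv2.imwrite("pics/s12.png",cv2.resize(d["image"][80:330,130:400],None,fx=2.4,fy=2.4,interpolation=cv2.INTER_CUBIC)[...,::-1])
```

```text
t 16.9 tray [-106.   -96.6] z 82.0 F [-0.8 -0.8  0.2] w 28.3 j6 0.07 push-ang(-x) -109.3
[-128.6   40.9] [133. 211.] 927
[-194.7  -61.2] [ 7. 10.] 70
[-168.8  -40.1] [11. 15.] 87
[-96.3 -66.4] [20. 25.] 294
[  77.7 -119.1] [30. 36.] 882
[94.4  8.3] [ 41. 133.] 3585
[115.7 106.4] [21. 24.] 284
```

View pics/s12.png

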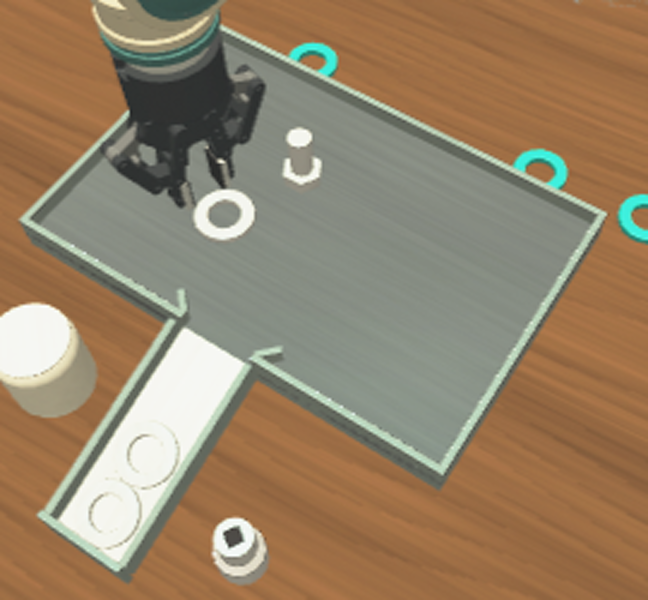

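The third washer sits cleanly between the fingertips at (224,214), and the bolt at (300,160) is untouched and clear. I'll continue.

>>> {"name": "drive_tool", "arguments": {"steps": [[[0.7,0,0,0,0,0,0.33],[1.6,0,0,0,0,0,0.33],[2.6,0,0,0,0,0,0.33],[3.6,0,0,0,0,0,0.33],[4.6,0,0,0,0,0,0.33],[5.6,0,0,0,0,0,0.33],[6.5,0,0,0,0,0,0.33],[7,0,0,0,0,0,0.33],[7,0,0,0,0,0,0.33],[5.5,0,0,0,0,0,0.33],[5,0,-3,0,0,0,0.33],[5,0,-7,0,0,0,0.33]]]}}

```text
t: 17.95
ee_pos: [0.5532, -0.1024, 0.1483]
orientation: [[0.394, 0.919, -0.009], [0.919, -0.394, 0.002], [-0.002, -0.009, -1.0]]
wrist_force: [0.2, -0.3, 0.0]
gripper_width: 0.0283
```

>>> {"name": "drive_tool", "arguments": {"steps": [[[0,0,0,0,0,0,0.33],[0,0,0,0,0,0,0.33]]]}}

```text
t: 18.12
ee_pos: [0.5572, -0.1025, 0.155]
orientation: [[0.393, 0.919, 0.006], [0.92, -0.393, -0.001], [0.001, 0.006, -1.0]]
wrist_force: [-0.7, 0.4, -0.3]
gripper_width: 0.0279
```

Run:
```python
from h import *
st()
go(-114,0,150,0,1)
d=bot.snapshot("scene")
for c,ax,a in rings(d):
        p=tray(ray(d,c,.068)[0])
        if -260<p[0]<200 and abs(p[1])<200: print(np.round(p,1),np.round(ax),a)
cv2.imwrite("pics/s13.png",cv2.resize(d["image"][80:330,130:400],None,fx=2.4,fy=2.4,interpolation=cv2.INTER_CUBIC)[...,::-1])
```

```text
t 18.12 tray [-88.6 -51.5] z 155.0 F [-0.7  0.4 -0.3] w 27.9 j6 0.16 push-ang(-x) -109.3
target w [535. -49. 150.] shift cm [ 4.02 -4.11  0.48] turn deg [ 0.27 -0.28 70.65]
[-130.2   72.7] [136. 164.] 879
[-194.7  -61.2] [ 7. 10.] 70
[-168.8  -40.1] [11. 15.] 87
[-72.9  -0.2] [22. 26.] 328
[  77.8 -118.9] [30. 36.] 885
[94.4  8.3] [ 41. 133.] 3589
[115.7 106.3] [21. 24.] 286
```

View pics/s13.png

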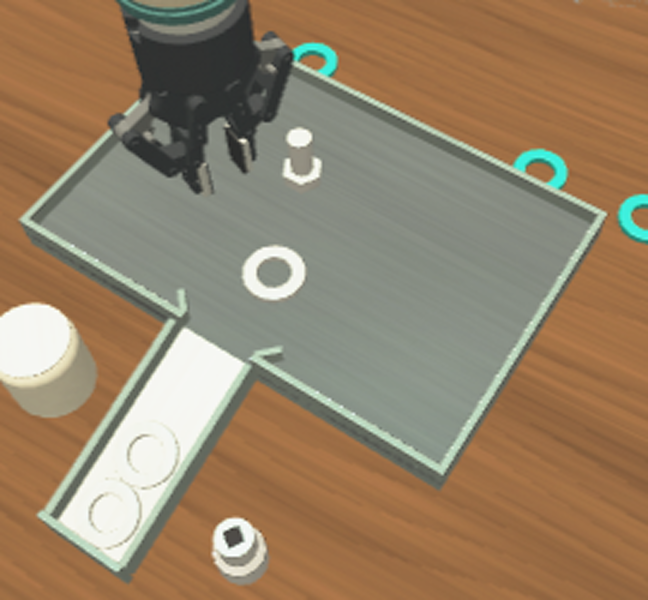

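The washer is at tray (-73,0), about (275,272) in the crop. I'll turn the tool and line up behind it.

>>> {"name": "drive_tool", "arguments": {"steps": [[[0.4,-0.4,0,0,0,7,0.33],[0.8,-0.8,0,0,0,14,0.33],[1.2,-1.2,0,0,0,21,0.33],[1.6,-1.6,0,0,0,28,0.33],[2,-2,0,0,0,35,0.33],[2.4,-2.4,0,0,0,42,0.33],[2.8,-2.8,0,0,0,49,0.33],[3.2,-3.2,0,0,0,56,0.33],[3.6,-3.6,0,0,0,63,0.33],[4,-4.1,0,0,0,70,0.33],[4,-4.1,0,0,0,70.6,0.33],[4,-4.1,0,0,0,70.6,0.33]]]}}

```text
t: 19.17
ee_pos: [0.5333, -0.0489, 0.1506]
orientation: [[0.998, -0.062, -0.002], [-0.062, -0.998, 0.0], [-0.002, -0.0, -1.0]]
wrist_force: [-0.1, 0.1, 0.4]
gripper_width: 0.0281
```

>>> {"name": "drive_tool", "arguments": {"steps": [[[0,0,0,0,0,0,0.33],[0,0,0,0,0,0,0.33]]]}}

```text
t: 19.33
ee_pos: [0.5338, -0.0493, 0.1513]
orientation: [[0.998, -0.063, -0.001], [-0.063, -0.998, 0.0], [-0.001, -0.0, -1.0]]
wrist_force: [-0.8, 0.5, 0.1]
gripper_width: 0.0283
```

Run:
```python
from h import *
st()
go(-114,0,81.5,0,1)
```

```text
t 19.33 tray [-1.155e+02  1.000e-01] z 151.3 F [-0.8  0.5  0.1] w 28.3 j6 1.47 push-ang(-x) 180.2
target w [535. -49.  82.] shift cm [0.15 0.01 6.98] turn deg [-0.    0.04  0.21]
```

>>> {"name": "drive_tool", "arguments": {"steps": [[[0,0,3,0,0,0.2,0.33],[0,0,6,0,0,0.2,0.33],[0,0,6.95,0,0,0.2,0.33],[0,0,6.95,0,0,0.2,0.33],[0.6,0,6.95,0,0,0.2,0.33],[1.3,0,6.95,0,0,0.2,0.33],[2.2,0,6.95,0,0,0.2,0.33],[3.1,0,6.95,0,0,0.2,0.33],[4,0,6.95,0,0,0.2,0.33],[4.8,0,6.95,0,0,0.2,0.33],[5.5,0,6.95,0,0,0.2,0.33],[6,0,6.95,0,0,0.2,0.33]]]}}

```text
t: 20.33
ee_pos: [0.5948, -0.053, 0.0827]
orientation: [[0.998, -0.068, 0.001], [-0.068, -0.998, 0.0], [0.001, -0.0, -1.0]]
wrist_force: [-0.8, 0.4, 0.6]
gripper_width: 0.0283
```

Run:
```python
from h import *
st()
d=bot.snapshot("scene")
cv2.imwrite("pics/s14.png",cv2.resize(d["image"][80:330,130:400],None,fx=2.4,fy=2.4,interpolation=cv2.INTER_CUBIC)[...,::-1])
```

```text
t 20.33 tray [-54.3   0.4] z 82.7 F [-0.8  0.4  0.6] w 28.3 j6 1.49 push-ang(-x) 179.9
```

View pics/s14.png

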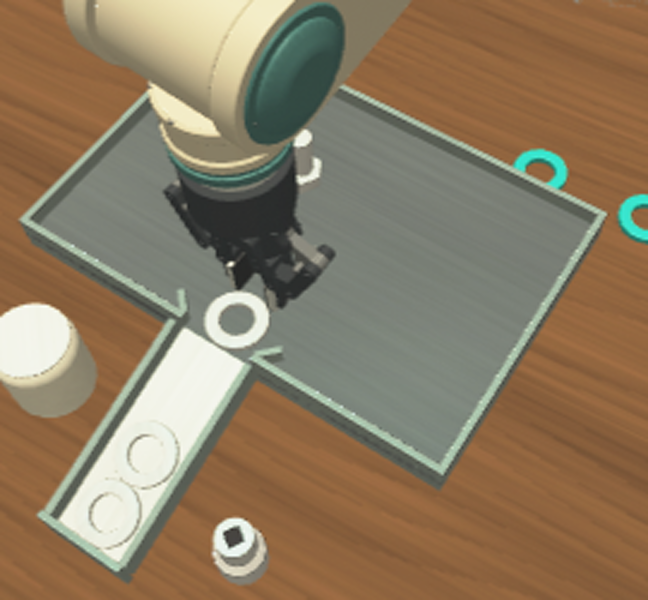

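The third washer is centred in the gate at about (237,320). This is the last push, then lift and hold clear.

>>> {"name": "drive_tool", "arguments": {"steps": [[[0.5,0,0.1,0,0,0,0.33],[1.1,0,0.1,0,0,0,0.33],[1.7,0,0.1,0,0,0,0.33],[2.2,0,0.1,0,0,0,0.33],[2.6,0,0.1,0,0,0,0.33],[3,0,0.1,0,0,0,0.33],[3,0,0.1,0,0,0,0.33],[2.2,0,0,0,0,0,0.33],[1.6,0,-1,0,0,0,0.33],[1.6,0,-4,0,0,0,0.33],[1.6,0,-8,0,0,0,0.33],[1.6,0,-10,0,0,0,0.33]]]}}

```text
t: 21.38
ee_pos: [0.6106, -0.0541, 0.1871]
orientation: [[0.998, -0.068, 0.005], [-0.068, -0.998, -0.001], [0.006, 0.0, -1.0]]
wrist_force: [-0.1, -0.6, 1.3]
gripper_width: 0.0278
```

>>> {"name": "drive_tool", "arguments": {"steps": [[[-2,0,-1,0,0,0,0.33],[-5,0,-3,0,0,0,0.33],[-8,0,-5,0,0,0,0.33],[-10,0,-6,0,0,0,0.33],[-10,0,-6,0,0,0,0.33],[-10,0,-6,0,0,0,0.33],[-10,0,-6,0,0,0,0.33],[-10,0,-6,0,0,0,0.33],[-10,0,-6,0,0,0,0.33],[-10,0,-6,0,0,0,0.33],[-10,0,-6,0,0,0,0.33],[-10,0,-6,0,0,0,0.33]]]}}

```text
t: 22.38
ee_pos: [0.51, -0.0472, 0.2419]
orientation: [[0.998, -0.068, -0.001], [-0.068, -0.998, 0.0], [-0.001, -0.0, -1.0]]
wrist_force: [-0.7, 0.1, -0.5]
gripper_width: 0.0284
```

Run:
```python
from h import *
st()
d=bot.snapshot("scene")
for c,ax,a in rings(d):
        p=tray(ray(d,c,.068)[0])
        if -260<p[0]<200 and abs(p[1])<200: print(np.round(p,1),np.round(ax),a)
cv2.imwrite("pics/s15.png",cv2.resize(d["image"][80:330,130:400],None,fx=2.4,fy=2.4,interpolation=cv2.INTER_CUBIC)[...,::-1])
```

```text
t 22.38 tray [-139.3    0.6] z 241.9 F [-0.7  0.1 -0.5] w 28.4 j6 1.47 push-ang(-x) 179.9
[-177.  -54.] [109. 207.] 462
[-128.7   90.1] [137. 138.] 830
[-194.7  -61.2] [ 7. 10.] 70
[-168.8  -40.1] [11. 15.] 87
[  77.7 -119. ] [30. 36.] 879
[94.4  8.3] [ 41. 133.] 3565
[115.7 106.4] [21. 24.] 283
```

View pics/s15.png

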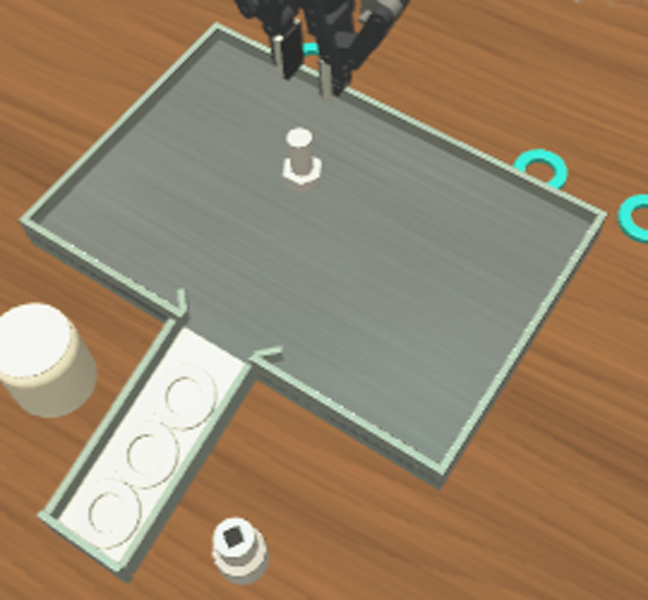

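All three washers are in the chute, at (113,513), (150,455) and (190,397) in the crop. The bolt at (300,160), the tin and the socket measure the same as before. I'm handing in.

Run:
```python
from h import *
print(bot.job_done())
```

```text
the job is handed in; nothing more can be done
None
```

All three white washers are in the chute, and I handed the job in at about 22.4 s of the 72 s allowed. I pushed each one along the tray floor with the two fingertips, first to a spot in front of the gate and then straight through it, one at a time.

- **Washers:** the last picture shows them resting one behind the other in the chute, with no washer left on the tray.
- **Bolt, socket and tin:** the bolt stands where it was. In the last picture the bolt, socket and tin measured within about 1 mm of their earlier unobstructed readings.
- **Turquoise rings:** I left all three alone on the bench. In the last picture one was partly hidden behind the gripper.
- **Forces:** the highest wrist reading I saw was about 10 N, when I felt for the tray floor. The arm ended clear of everything.
- **Disagreement:** my first tray fits from the two cameras differed by about 4 mm, with up to 6 mm left over at the corners. I used the gate sill measured directly instead, where both views agreed within 1 mm.

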